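# Pin the strut of a link radio's mounting bracket

### The arm

A 6-joint arm with a two-finger parallel gripper is mounted at the origin on the work surface. World frame = base frame: x ahead of the robot, y to its left, z up, the work surface at z = 0. Lengths are in m, angles in rad, forces in N, time in s.
With the tool pointing down it reaches from about 0.25 to 0.775 m from the base axis. Payload 4 kg.
Tool frame: the origin (TCP) lies on the mounting face of the last link; the fingertips stand 173 mm ahead of it and the grasp point (between the pads) lies 155 mm ahead of it; x points along the fingers, y is the direction in which the jaws open and shut, and the axes are right-handed (so a half turn about x gives the same grasp; the last joint's range is limited). The gripper opens to 85 mm and grips with 20 to 120 N. Pads are 22 mm wide; open, the fingers measure 114 mm over their backs; the gripper's body (76 mm by 85 mm) begins 54 mm behind the grasp point. The pads swing forward as they close: fully open they stand 13 mm farther back than shut.
Start: joints at [1.099, 0.087, 1.371, -0, 1.684, -0.103], TCP at [0.198, 0.513, 0.405] pointing down, gripper open.
Joint ranges: [-3.1, 3.1], [-0.76, 2.03], [0.27, 2.55], [-1.08, 4.22], [0.17, 2.65], [-2.57, 2.57]. Speed limits (rad/s): [2.79, 2.79, 3.14, 3.14, 3.14, 3.14].

### API

Orientations are given as a 3x3 rotation matrix whose columns are the frame's x, y, z axes.
In Python, from workcell import read_state, get_image, camera_model, sign_off gives the robot as it stands.
- The arm moves only by the tool move_arm, never from a script. Its argument "moves" is a list of rows, each a list of 7 numbers: the shift along the tool's x, y, z in m, then the turn, a rotation vector about the tool's x, y, z in rad, then the closure, from 0 (fully open) to 1 (shut). In form: [[tx, ty, tz, rx, ry, rz, grip], ...]. A call has 1 to 12 rows; each row shifts and turns the commanded pose from where the row before left it, along the tool's axes as they then stand; what a row does not reach is not made up. A row lasts 1/12 s, in which the tool goes at most 41.7 mm and 7.16 degrees, less where a joint would pass 70% of its speed; a pose out of reach is approached as far as the arm can. A call is refused whole if a number of a shift passes 0.0417 or a number of a turn 0.125, either way. A call with a gripper value outside its range is refused whole. The fingers move at their own pace and stop on an object; "squeeze" is the grip in N (left out, the last holds). Time passes only in rows, so rows that do not move let the fingers close. It gives the time, the measured TCP pose, the force and the opening at its end, in the units of the state.
- read_state(): the state, without advancing time (a new reading comes with each control period).
- get_image(name): name is "scene" or "side" or "wrist"; returns the picture (420x560x3 uint8, blue, green, red); there is no depth.
- camera_model(name): a dict with "fx", "fy", "cx", "cy" (pixels), "view" (4x4, takes a point from world to camera coordinates). Camera axes: x right, y down, z forward; pixel columns grow to the right and rows downward; lengths in m; the calibration is good to about 2 mm. A picture is of the moment at which its call begins: read the wrist's pose just before it. camera_model takes no time and is no camera call; for the wrist camera it gives the pose at the moment of the call.
- sign_off(): hands the job in, once; it reports no verdict.
The state is a dict: "time_s": time; "qpos": joint angles; "joint_velocities": joint speeds; "effort": joint torques, N m; "eef_pos": TCP position; "orientation": TCP orientation; "ft_force": force on the tool from outside, world axes, zero at the start; "ft_torque": the same for the moment, N m; "gripper_width": finger opening in m.
Only numpy, scipy, OpenCV 4.12 (cv2) and the standard library are available. Lean on these libraries where they do the work, as an engineer would, in place of code of your own. Each camera call takes 0.05 s, during which the arm holds its last target.

### The job

Swing the loose aluminium strut of the white radio bracket in until its eye is home between the bracket's two ears, then take the red-handled pin out of the wooden block and thread it down through upper ear, strut eye and lower ear until the underside of its handle sits flush on the upper ear, and let go. The bracket is bolted through slots and does not sit exactly where the plate says, so find the hole by feel and never force the pin or lean hard on the bracket with it; leave the attenuator, the wrench and the meter as they are.

Things in the scene. Friction and masses are not known exactly. Their poses are not given: they have to be found in the camera images.
- plate: Steel bench plate, fixed, 8 mm thick, carrying the white bracket with its radio. Origin on the bench, straight below the NOMINAL axis of the bracket's pin holes; x points away from the robot at yaw 0, z up. The bracket (radio, ears, strut in one) is bolted tight through slots along the plate's y and may sit up to 12 mm either way along y from nominal: this shift is not measured. None along x.
- ears_nominal (a point): Middle of the upper ear's hole mouth, 62 mm above the bench, if the bracket had no shift: the real one is up to 12 mm off along the plate's y. Upper ear z=52-62 mm, lower z=28-38 mm, each 42 (x) by 56 mm (y) about the vertical hole, tops flat; a web at x=20 to 33 mm joins them; the gap is open to -x and both sides. Holes in ears and eye are 13.5 mm wide. Foot bar below: top z=14 mm.
- ball_nominal (a point): Middle of the lower ear's hole, 33 mm above the bench (same unmeasured shift). A spring ball there, pushing along y, grips the pin, so it does not fall through: the last 20 mm need a steady push of about 3 to 8 N until the handle meets the upper ear. A brass plunger body, 12 mm thick, sticks out of this ear to y=46 mm of the plate's frame.
- hinge_nominal (a point): Strut's vertical hinge, at x=0, y=-150 mm of the plate's frame and 45 mm above the bench (same unmeasured shift along y). The fork holding it ends at y=-143 mm, is 26 mm wide (x) and its bolt reaches 68 mm above the bench. The radio, a white finned box with its top at 78 mm, fills x=-73 to 150, y=-378 to -182 mm of the plate's frame; low bolted tabs reach x=-94 to 188 mm.
- strut (a joint): Strut angle, rad: flat bar 20 mm wide, z=40-50 mm, with a round 34 mm eye centred 150 mm from the hinge. 0: along the plate's +y, eye in line with the ears; positive: swung out to the plate's -x (eye at x=-150 sin, y=-150+150 cos mm). Starts at 0.35 to 0.8. Hard stop at -0.008, 1.2 mm past the line; the pin's tapered nose draws it back. 0.2 N m of friction holds it. Home: below 0.02.
- pin_grip (a point): Centre of the pin's red handle, 22 mm across, 48 mm tall (24 mm above and below). Below the handle a steel shank, 12 mm thick, 45 mm long, last 4.5 mm tapering to a flat 9 mm tip, 69 mm below this point. Its z runs up the pin. About 90 g. At the start it stands upright in the block, handle on the block's top (this point 72 mm above the bench); threaded home this point is 86 mm above the bench.
- block: Wooden block 60 x 130 x 48 mm (x, y, z of its own frame), fixed, origin at the centre of its underside, with two 15 mm through holes at y=-35 and +35 mm; the pin stands in one and the attenuator in the other, either way round.
- attenuator_mid (a point): Centre of the black finned attenuator's body (25 mm across, 46 mm tall, with a steel socket 14 mm high on top) that stands in the other hole of the block; leave it.
- wrench: Steel wrench, 180 mm long, lying on the bench beyond the bracket; origin at its middle; leave it.
- meter: Yellow hand-held meter 120 x 68 x 26 mm lying on the bench near the robot's right; origin at the centre of its underside; leave it.

How it is judged:
By the outcome, as a careful person would: the job done as asked, in the order asked, and still so for the second after the job is handed in, with the robot touching nothing.
It also fails if it takes over 72 s, if anything falls off the work surface, if the arm or the gripper's body presses on something with over 40 N, if the wrist force passes 120 N, or if a joint passes its speed limit or range.

## Working session

There is one attempt and no reset: what is moved stays moved. The work goes in short steps, Python scripts to look and compute and a tool call to move; the robot and the scene stay as the last step left them, time stands still between calls to the robot, and variables do not carry over. Pictures are saved under pics/ and viewed, and the job is handed in when it is done.

Besides the shell and the picture viewer there is one more tool, called after ">>>" by a JSON object that holds its "api" and its "payload". move_arm: Moves the arm, as the interface text tells. Its arguments: {"type":"object","properties":{"moves":{"type":"array","items":{"type":"array","items":{"type":"number"}}},"squeeze":{"type":"number"}},"required":["moves"]}

```bash
mkdir -p pics; ls
python3 - <<'E'
from workcell import *
import cv2,json,numpy as np
np.set_printoptions(precision=4,suppress=True)
for n in ["scene","side","wrist"]:
    m=camera_model(n); print(n,m["fx"],m["fy"],m["cx"],m["cy"]);print(np.array(m["view"]))
    cv2.imwrite(f"pics/{n}0.png",get_image(n))
print(read_state())
E
```

```text
pics
scene 457.74046890763293 457.74046890763293 283.97016312033287 207.06933574059514
[[-0.8631  0.5049 -0.0133  0.4362]
 [ 0.2984  0.4884 -0.8201 -0.0991]
 [-0.4076 -0.7117 -0.5721  1.4569]
 [ 0.      0.      0.      1.    ]]
side 437.16420678983593 437.16420678983593 277.50455082683186 204.74861141247226
[[ 0.8475 -0.5306  0.0124 -0.4216]
 [-0.3972 -0.6497 -0.6482  0.2443]
 [ 0.352   0.5444 -0.7614  0.9491]
 [ 0.      0.      0.      1.    ]]
wrist 316.90556672394155 316.90556672394155 274.8639236981705 203.24374402898079
[[ 0.3607  0.9327 -0.0038 -0.5485]
 [ 0.8848 -0.3409  0.3177 -0.0418]
 [ 0.2951 -0.1179 -0.9482  0.3816]
 [ 0.      0.      0.      1.    ]]
{'time_s': 0.15, 'qpos': array([ 1.0989,  0.0878,  1.3719,  0.    ,  1.6836, -0.1031]), 'joint_velocities': array([-0.0015, -0.0018, -0.0019, -0.0003, -0.0007, -0.0002]), 'effort': array([  0.001 , -35.2375, -31.3679,  -0.0002,   0.0081,   0.    ]), 'eef_pos': array([0.1983, 0.5129, 0.4038]), 'orientation': array([[-0.0008,  0.3605,  0.9328],
       [-0.0015,  0.9328, -0.3605],
       [-1.    , -0.0017, -0.0002]]), 'ft_force': array([ 0.368 , -0.2443, -0.1547]), 'ft_torque': array([-0.0022,  0.0673, -0.0335]), 'gripper_width': 0.08577107519041027}
```

View pics/scene0.png

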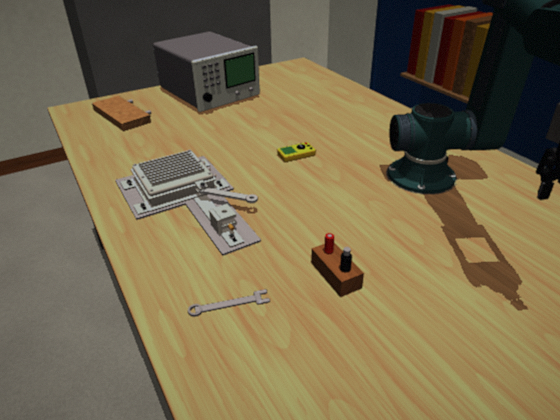

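View pics/side0.png

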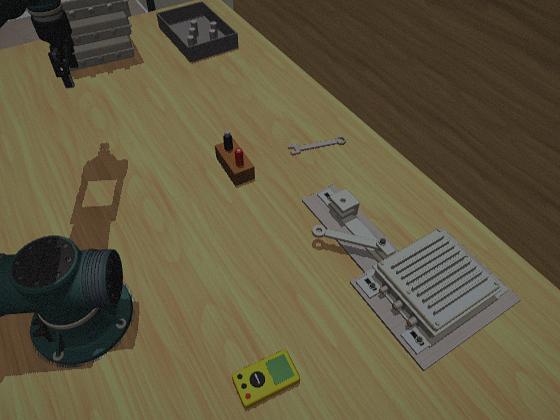

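View pics/wrist0.png

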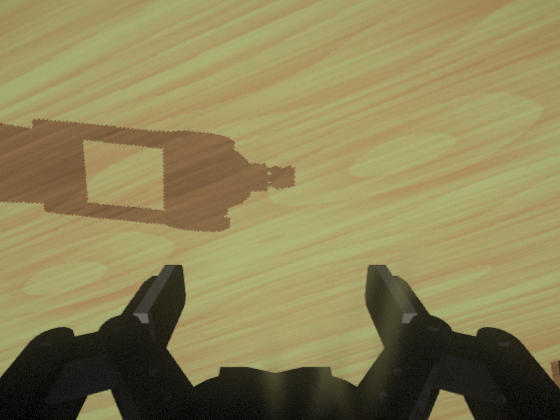

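The scene view shows the bracket with its ears around (222,215), the swung-out eye at (250,198) and the red handle at (329,243). In the side view the upper ear is at (343,203), the eye at (319,231), the hinge at (382,242) and the red handle at (239,157). I'll zoom in next.

Run:
```python
import cv2,numpy as np
a=cv2.imread("pics/scene0.png")[140:310,110:380]; b=cv2.imread("pics/side0.png")[110:380,200:540]
cv2.imwrite("pics/z1.png",cv2.resize(a,None,fx=2.9,fy=2.9,interpolation=cv2.INTER_CUBIC))
cv2.imwrite("pics/z2.png",cv2.resize(b,None,fx=2.2,fy=2.2,interpolation=cv2.INTER_CUBIC))
```

```text
(no output)
```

View pics/z1.png

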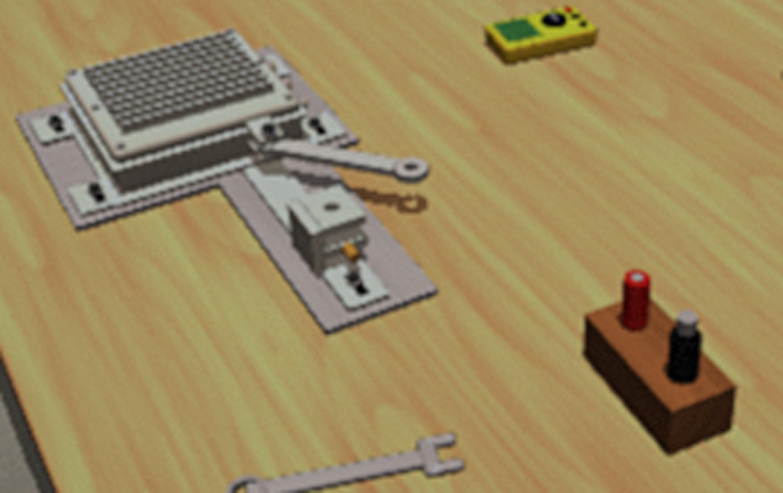

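View pics/z2.png

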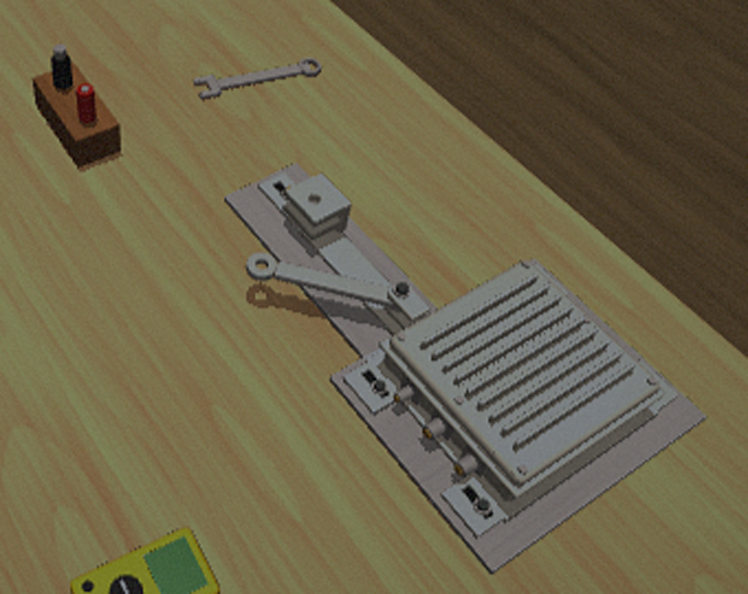

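```bash
cat > h.py <<'E'
import numpy as np, cv2
from workcell import *
np.set_printoptions(precision=4,suppress=True)
def ray(m,u,v):
    V=np.array(m["view"]);R=V[:3,:3];t=V[:3,3]
    d=R.T@np.array([(u-m["cx"])/m["fx"],(v-m["cy"])/m["fy"],1]);return -R.T@t,d/np.linalg.norm(d)
def onz(m,u,v,z):
    c,d=ray(m,u,v);return c+d*(z-c[2])/d[2]
def tri(rs):
    A=0;b=0
    for c,d in rs:
        P=np.eye(3)-np.outer(d,d);A=A+P;b=b+P@c
    return np.linalg.solve(A,b)
def proj(m,p):
    V=np.array(m["view"]);q=V[:3,:3]@np.array(p)+V[:3,3];return np.array([m["cx"]+m["fx"]*q[0]/q[2],m["cy"]+m["fy"]*q[1]/q[2]])
E
python3 - <<'E'
from h import *
ms,md=camera_model("scene"),camera_model("side")
for n,a,b,z in [("hole",(224.5,211),(343.2,200),.062),("eye",(251,197.6),(318.6,230),.05),("hinge",(202.4,184.8),(382.7,240.9),.068),("pintop",(329.6,234.8),(239,150.5),.096)]:
    print(n,onz(ms,*a,z),onz(md,*b,z),tri([ray(ms,*a),ray(md,*b)]))
# plate corners
for a in [(140+0,0)]: pass
z1=lambda x,y:(110+x/2.9,140+y/2.9)
z2=lambda x,y:(200+x/2.2,110+y/2.2)
for p in [(437,291),(328,332),(222,187),(78,228),(19,117)]: print("sc",onz(ms,*z1(*p),.008))
for p in [(293,164),(226,199),(331,377),(493,571),(704,418)]: print("sd",onz(md,*z2(*p),.008))
E
```

```text
hole [ 0.6468 -0.0668  0.062 ] [ 0.6501 -0.065   0.062 ] [ 0.6482 -0.0656  0.0635]
eye [ 0.5506 -0.1035  0.05  ] [ 0.5488 -0.1026  0.05  ] [ 0.5498 -0.103   0.0499]
hinge [ 0.6504 -0.2099  0.068 ] [ 0.6474 -0.2159  0.068 ] [ 0.6491 -0.2146  0.0651]
pintop [0.4946 0.1939 0.096 ] [0.4988 0.1966 0.096 ] [0.497  0.1954 0.0979]
sc [0.5933 0.0309 0.008 ]
sc [0.7    0.0315 0.008 ]
sc [ 0.7002 -0.2267  0.008 ]
sc [ 0.8434 -0.2329  0.008 ]
sc [ 0.8419 -0.4706  0.008 ]
sd [0.6959 0.0282 0.008 ]
sd [0.5916 0.0239 0.008 ]
sd [ 0.5467 -0.2376  0.008 ]
sd [ 0.5469 -0.4751  0.008 ]
sd [ 0.8415 -0.4753  0.008 ]
```

Run:
```python
from h import *
m=camera_model("wrist");s=read_state()
V=np.array(m["view"]);R=s["orientation"]
c=-V[:3,:3].T@V[:3,3]
print("cam pos tool",R.T@(c-s["eef_pos"]),"axes in tool\n",R.T@V[:3,:3].T)
ms,md=camera_model("scene"),camera_model("side")
z1=lambda x,y:(110+x/2.9,140+y/2.9)
z2=lambda x,y:(200+x/2.2,110+y/2.2)
print("att",tri([ray(ms,*z1(686,318)),ray(md,*z2(59,50))]))
for p in [(585,315),(668,413),(735,385)]: print("blk",onz(ms,*z1(*p),.048))
for p in [(34,78),(79,131),(119,122)]: print("blk sd",onz(md,*z2(*p),.048))
# image of candidate tcp pose: tool yaw with y=world y
Rt=np.array([[0,0,1],[0,1,0],[-1,0,0]],float)
ct=R.T@(c-s["eef_pos"]);Ac=R.T@V[:3,:3].T
for tcp in [(.5,.06,.40),(.45,-.1,.35),(.48,-.08,.32),(.52,.0,.40)]:
    mm=dict(m);Rc=(Rt@Ac).T;cc=np.array(tcp)+Rt@ct
    VV=np.eye(4);VV[:3,:3]=Rc;VV[:3,3]=-Rc@cc;mm["view"]=VV
    print(tcp,cc,[proj(mm,p).round() for p in [(.648,-.066,.062),(.55,-.103,.05),(.649,-.215,.068),(.497,.195,.096)]])
```

```text
cam pos tool [ 0.0306  0.0001 -0.0815] axes in tool
 [[ 0.0017 -0.3179  0.9481]
 [ 1.      0.0004 -0.0017]
 [ 0.0002  0.9481  0.3179]]
att [0.5002 0.2662 0.1059]
blk [0.5251 0.1667 0.048 ]
blk [0.5342 0.2949 0.048 ]
blk [0.4719 0.2968 0.048 ]
blk sd [0.4748 0.297  0.048 ]
blk sd [0.4783 0.182  0.048 ]
blk sd [0.528  0.1701 0.048 ]
(0.5, 0.06, 0.4) [0.4185 0.0601 0.3694] [array([166., 307.]), array([126., 224.]), array([ 33., 311.]), array([426., 189.])]
(0.45, -0.1, 0.35) [ 0.3685 -0.0999  0.3194] [array([308., 378.]), array([272., 291.]), array([164., 383.]), array([646., 267.])]
(0.48, -0.08, 0.32) [ 0.3985 -0.0799  0.2894] [array([290., 380.]), array([249., 281.]), array([128., 386.]), array([682., 251.])]
(0.52, 0.0, 0.4) [0.4385 0.0001 0.3694] [array([217., 292.]), array([179., 207.]), array([ 82., 296.]), array([498., 167.])]
```

```bash
cat >> h.py <<'E'
from scipy.spatial.transform import Rotation as Ro
RD=np.array([[0,1,0],[0,0,-1],[-1,0,0]],float) # tool x down, y=+X, z=-Y
def plan(p,R=RD,n=None,grip=0):
    s=read_state();p0=s["eef_pos"];R0=s["orientation"]
    w=Ro.from_matrix(R0.T@R).as_rotvec();d=np.array(p)-p0
    n=n or int(np.ceil(max(np.linalg.norm(d)/.040,np.linalg.norm(w)/.12,1)))
    for i in range(n):
        Ri=R0@Ro.from_rotvec(w*i/n).as_matrix()
        print((Ri.T@d/n).round(4).tolist()+(w/n).round(4).tolist()+[grip])
E
python3 - <<'E'
from h import *
plan((.63,-.035,.40),n=24)
E
```

```text
[0.0002, -0.0148, 0.025, 0.0501, 0.0, 0.0001, 0]
[0.0002, -0.0135, 0.0257, 0.0501, 0.0, 0.0001, 0]
[0.0002, -0.0122, 0.0264, 0.0501, 0.0, 0.0001, 0]
[0.0002, -0.0109, 0.0269, 0.0501, 0.0, 0.0001, 0]
[0.0002, -0.0095, 0.0275, 0.0501, 0.0, 0.0001, 0]
[0.0002, -0.0082, 0.0279, 0.0501, 0.0, 0.0001, 0]
[0.0002, -0.0067, 0.0283, 0.0501, 0.0, 0.0001, 0]
[0.0002, -0.0053, 0.0286, 0.0501, 0.0, 0.0001, 0]
[0.0002, -0.0039, 0.0288, 0.0501, 0.0, 0.0001, 0]
[0.0002, -0.0024, 0.029, 0.0501, 0.0, 0.0001, 0]
[0.0002, -0.001, 0.0291, 0.0501, 0.0, 0.0001, 0]
[0.0002, 0.0005, 0.0291, 0.0501, 0.0, 0.0001, 0]
[0.0002, 0.0019, 0.029, 0.0501, 0.0, 0.0001, 0]
[0.0002, 0.0034, 0.0289, 0.0501, 0.0, 0.0001, 0]
[0.0002, 0.0048, 0.0287, 0.0501, 0.0, 0.0001, 0]
[0.0002, 0.0062, 0.0284, 0.0501, 0.0, 0.0001, 0]
[0.0002, 0.0077, 0.028, 0.0501, 0.0, 0.0001, 0]
[0.0002, 0.0091, 0.0276, 0.0501, 0.0, 0.0001, 0]
[0.0002, 0.0104, 0.0271, 0.0501, 0.0, 0.0001, 0]
[0.0002, 0.0118, 0.0266, 0.0501, 0.0, 0.0001, 0]
[0.0002, 0.0131, 0.026, 0.0501, 0.0, 0.0001, 0]
[0.0002, 0.0144, 0.0253, 0.0501, 0.0, 0.0001, 0]
[0.0002, 0.0156, 0.0245, 0.0501, 0.0, 0.0001, 0]
[0.0002, 0.0168, 0.0237, 0.0501, 0.0, 0.0001, 0]
```

>>> {"api": "move_arm", "payload": {"moves": [[0,-0.015,0.025,0.05,0,0,0],[0,-0.0135,0.0255,0.05,0,0,0],[0,-0.012,0.0265,0.05,0,0,0],[0,-0.011,0.027,0.05,0,0,0],[0,-0.0095,0.0275,0.05,0,0,0],[0,-0.008,0.028,0.05,0,0,0],[0,-0.0065,0.0285,0.05,0,0,0],[0,-0.0055,0.0285,0.05,0,0,0],[0,-0.004,0.029,0.05,0,0,0],[0,-0.0025,0.029,0.05,0,0,0],[0,-0.001,0.029,0.05,0,0,0],[0,0.0005,0.029,0.05,0,0,0]]}}

```text
time_s: 1.15
eef_pos: [0.4151, 0.2377, 0.4044]
orientation: [[-0.0, 0.826, 0.564], [-0.0, 0.564, -0.826], [-1.0, -0.0, -0.0]]
ft_force: [0.2, 0.2, -0.0]
gripper_width: 0.0855
```

>>> {"api": "move_arm", "payload": {"moves": [[0,0.002,0.029,0.05,0,0,0],[0,0.0035,0.029,0.05,0,0,0],[0,0.005,0.0285,0.05,0,0,0],[0,0.006,0.0285,0.05,0,0,0],[0,0.0075,0.028,0.05,0,0,0],[0,0.009,0.0275,0.05,0,0,0],[0,0.0105,0.027,0.05,0,0,0],[0,0.012,0.0265,0.05,0,0,0],[0,0.013,0.026,0.05,0,0,0],[0,0.0145,0.0255,0.05,0,0,0],[0,0.0155,0.0245,0.05,0,0,0],[0,0.017,0.0235,0.05,0,0,0]]}}

```text
time_s: 2.15
eef_pos: [0.6318, -0.0357, 0.4041]
orientation: [[-0.001, 1.0, -0.001], [0.0, -0.001, -1.0], [-1.0, -0.001, -0.0]]
ft_force: [0.1, 0.1, 0.3]
gripper_width: 0.0853
```

>>> {"api": "move_arm", "payload": {"moves": [[0,0,0,0,0,0,0],[0,0,0,0,0,0,0]]}}

```text
time_s: 2.32
eef_pos: [0.6317, -0.0357, 0.4032]
orientation: [[-0.002, 1.0, 0.0], [0.001, 0.0, -1.0], [-1.0, -0.002, -0.001]]
ft_force: [-0.0, 0.1, -0.2]
gripper_width: 0.0857
```

Run:
```python
from h import *
s=read_state();m=camera_model("wrist");im=get_image("wrist")
import pickle;pickle.dump((s,m,im),open("w1.pkl","wb"))
print(s["time_s"],s["qpos"],s["eef_pos"],s["orientation"],s["ft_force"])
cv2.imwrite("pics/w1.png",cv2.resize(im,(784,588),interpolation=cv2.INTER_CUBIC))
for p in [(.648,-.066,.062),(.55,-.103,.05),(.649,-.215,.068)]: print(proj(m,p)*1.4)
```

```text
2.3167 [-0.1462  0.2743  1.157   0.0003  1.7128 -0.1462] [ 0.6317 -0.0357  0.4032] [[-0.0025  1.      0.0001]
 [ 0.0007  0.0001 -1.    ]
 [-1.     -0.0025 -0.0007]] [-0.011   0.0548 -0.2132]
[407.731  294.1675]
[283.3454 332.5444]
[406.3273 463.7485]
```

View pics/w1.png

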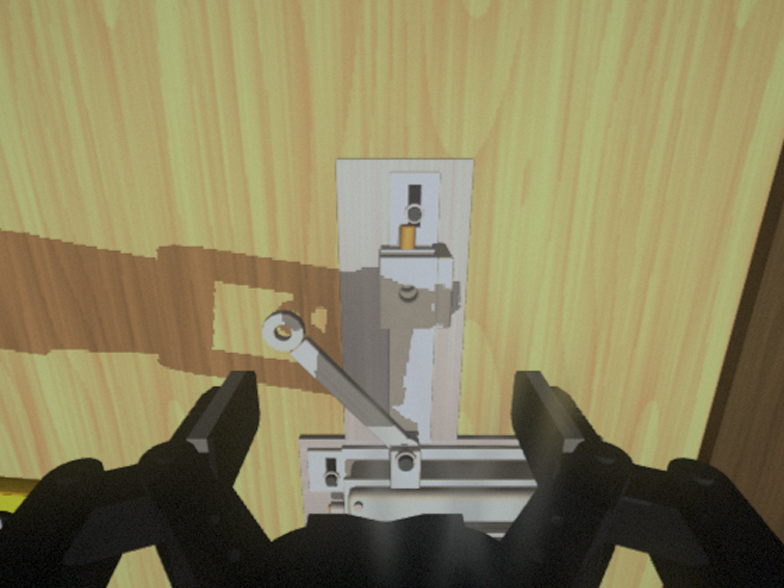

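The wrist view shows the hole mouth at (408,293) in the 1.4x picture, the eye at (283,331) and the hinge bolt at (405,461), all matching the predictions from the two fixed views. Next I refine the hole position.

Run:
```python
from h import *
import pickle
s,m,im=pickle.load(open("w1.pkl","rb"))
c=im[165:250,255:345];cv2.imwrite("pics/w1z.png",cv2.resize(c,None,fx=6,fy=6,interpolation=cv2.INTER_CUBIC))
# prediction of hole ellipse size
for z in (.062,.052): print(proj(m,(.648,-.066,z)),proj(m,(.648+.00675,-.066,z)))
```

```text
[291.2364 210.1196] [297.7178 210.1282]
[290.8181 206.9469] [297.1186 206.955 ]
```

View pics/w1z.png

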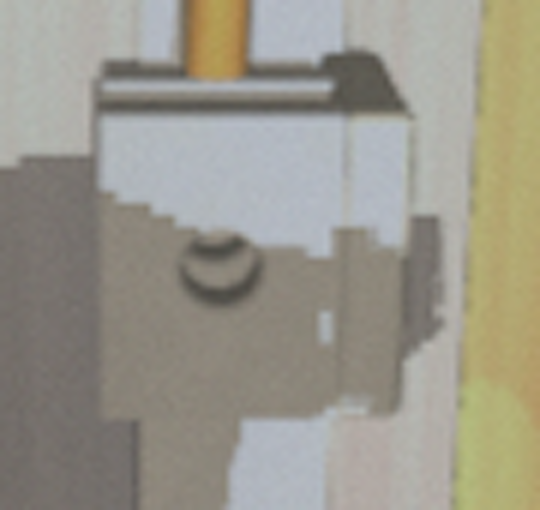

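Run:
```python
from h import *
import pickle
s,m,im=pickle.load(open("w1.pkl","rb"))
f=lambda x,y,z=.062:onz(m,255+(x+.5)/6-.5,165+(y+.5)/6-.5,z)
print("hole",f(221.5,268),"edges",f(98,112),f(98,415),f(411,112), f(400,415))
print("plunger end y",f(217,-40))
```

```text
hole [ 0.6483 -0.065   0.062 ] edges [ 0.6269 -0.0371  0.062 ] [ 0.6267 -0.0929  0.062 ] [ 0.6798 -0.037   0.062 ] [ 0.6805 -0.0928  0.062 ]
plunger end y [ 0.6466 -0.0113  0.062 ]
```

>>> {"api": "move_arm", "payload": {"moves": [[0.015,-0.021,0.0157,0,0,0,1],[0.015,-0.021,0.0157,0,0,0,1],[0.015,-0.021,0.0157,0,0,0,1],[0.015,-0.021,0.0157,0,0,0,1],[0.015,-0.021,0.0157,0,0,0,1],[0.015,-0.021,0.0157,0,0,0,1],[0.022,0,0,0,0,0,1],[0.022,0,0,0,0,0,1],[0.022,0,0,0,0,0,1],[0.022,0,0,0,0,0,1],[0.012,0,0,0,0,0,1],[0.01,0,0,0,0,0,1]], "squeeze": 20}}

```text
time_s: 3.37
eef_pos: [0.5046, -0.1276, 0.2035]
orientation: [[-0.002, 1.0, 0.004], [0.001, 0.004, -1.0], [-1.0, -0.002, -0.001]]
ft_force: [-0.3, 0.8, 0.5]
gripper_width: 0.0001
```

Run:
```python
from h import *
s=read_state();im=get_image("side");w=get_image("wrist")
print(s["time_s"],s["eef_pos"],s["ft_force"],s["gripper_width"])
cv2.imwrite("pics/s2.png",np.hstack([cv2.resize(im[150:350,220:440],(400,364)),cv2.resize(w,(400,300))[:,:].copy() if 0 else cv2.copyMakeBorder(cv2.resize(w,(400,300)),0,64,0,0,0)]))
```

```text
3.3667 [ 0.5046 -0.1276  0.2035] [-0.3394  0.8429  0.4612] 6.720371184011077e-05
```

View pics/s2.png

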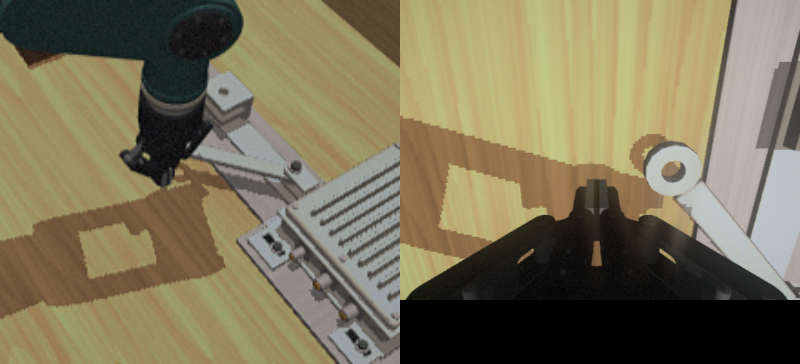

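The fingers are shut and down on the robot's side of the strut, with the eye just to the right in the wrist view at (672,168) of the composite. I push toward +x.

>>> {"api": "move_arm", "payload": {"moves": [[0,0.008,0,0,0,0,1],[0,0.008,0,0,0,0,1],[0,0.008,0,0,0,0,1],[0,0.008,0,0,0,0,1],[0,0.008,0,0,0,0,1],[0,0.008,0,0,0,0,1],[0,0.008,0,0,0,0,1],[0,0.008,0,0,0,0,1],[0,0.008,0,0,0,0,1],[0,0.008,0,0,0,0,1],[0,0.008,0,0,0,0,1],[0,0.008,0,0,0,0,1]]}}

```text
time_s: 4.47
eef_pos: [0.602, -0.1284, 0.2044]
orientation: [[-0.001, 1.0, 0.002], [0.001, 0.002, -1.0], [-1.0, -0.001, -0.001]]
ft_force: [-2.5, 1.0, 0.7]
gripper_width: -0.0001
```

Run:
```python
from h import *
s=read_state();im=get_image("side");w=get_image("wrist")
print(s["time_s"],s["eef_pos"],s["ft_force"],s["gripper_width"])
cv2.imwrite("pics/s3.png",np.hstack([cv2.resize(im[150:350,220:440],(400,364)),cv2.copyMakeBorder(cv2.resize(w,(400,300)),0,64,0,0,0)]))
```

```text
4.4667 [ 0.602  -0.1284  0.2044] [-2.4546  0.9644  0.7124] -5.4857345672468466e-05
```

View pics/s3.png

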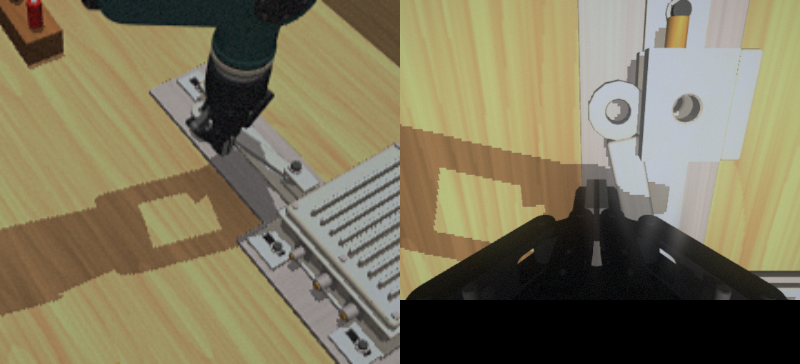

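The strut follows, with the eye now at the ears' mouth and about 2.5 N of force. I continue in smaller steps.

>>> {"api": "move_arm", "payload": {"moves": [[0,0.004,0,0,0,0,1],[0,0.004,0,0,0,0,1],[0,0.003,0,0,0,0,1],[0,0.003,0,0,0,0,1],[0,0.002,0,0,0,0,1],[0,0,0,0,0,0,1]]}}

```text
time_s: 5.07
eef_pos: [0.6177, -0.1285, 0.2047]
orientation: [[0.001, 1.0, 0.002], [-0.0, 0.002, -1.0], [-1.0, 0.001, 0.0]]
ft_force: [-1.0, 1.5, -0.2]
gripper_width: 0.0
```

>>> {"api": "move_arm", "payload": {"moves": [[0,0.001,0,0,0,0,1],[0,0.001,0,0,0,0,1]]}}

```text
time_s: 5.23
eef_pos: [0.6192, -0.1285, 0.2047]
orientation: [[-0.0, 1.0, 0.002], [0.0, 0.002, -1.0], [-1.0, -0.0, -0.0]]
ft_force: [-2.3, 2.3, 0.1]
gripper_width: -0.0
```

>>> {"api": "move_arm", "payload": {"moves": [[0,0.001,0,0,0,0,1],[0,0.001,0,0,0,0,1]]}}

```text
time_s: 5.4
eef_pos: [0.6213, -0.1285, 0.2046]
orientation: [[-0.0, 1.0, 0.002], [0.0, 0.002, -1.0], [-1.0, -0.0, -0.0]]
ft_force: [-2.3, 1.2, 0.0]
gripper_width: -0.0005
```

Run:
```python
from h import *
s=read_state();w=get_image("wrist")
print(s["time_s"],s["eef_pos"],s["ft_force"],s["gripper_width"])
cv2.imwrite("pics/s4.png",cv2.resize(w,(784,588)))
```

```text
5.4 [ 0.6213 -0.1285  0.2046] [-2.3391  1.196   0.0082] -0.0004943884424300199
```

View pics/s4.png

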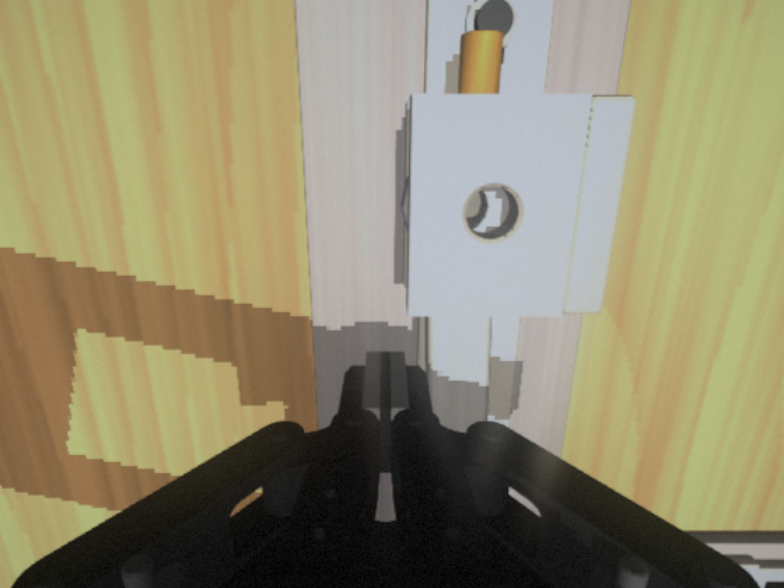

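The eye is between the ears and its hole nearly lines up with the ear's at (493,211). I push in 1 mm steps until the stop is felt.

>>> {"api": "move_arm", "payload": {"moves": [[0,0.001,0,0,0,0,1],[0,0.001,0,0,0,0,1]]}}

```text
time_s: 5.62
eef_pos: [0.6233, -0.1285, 0.2047]
orientation: [[-0.0, 1.0, 0.002], [0.0, 0.002, -1.0], [-1.0, -0.0, -0.0]]
ft_force: [-2.5, 1.8, 0.0]
gripper_width: -0.0001
```

>>> {"api": "move_arm", "payload": {"moves": [[0,0.001,0,0,0,0,1],[0,0,0,0,0,0,1]]}}

```text
time_s: 5.78
eef_pos: [0.6245, -0.1285, 0.2047]
orientation: [[0.0, 1.0, 0.002], [0.0, 0.002, -1.0], [-1.0, 0.0, -0.0]]
ft_force: [-1.9, 1.7, -0.4]
gripper_width: -0.0002
```

>>> {"api": "move_arm", "payload": {"moves": [[0,0.001,0,0,0,0,1],[0,0,0,0,0,0,1]]}}

```text
time_s: 5.95
eef_pos: [0.6253, -0.1285, 0.2047]
orientation: [[-0.0, 1.0, 0.002], [0.0, 0.002, -1.0], [-1.0, -0.0, -0.0]]
ft_force: [-3.2, 1.8, 0.2]
gripper_width: 0.0001
```

>>> {"api": "move_arm", "payload": {"moves": [[0,0.001,0,0,0,0,1],[0,0,0,0,0,0,1]]}}

```text
time_s: 6.12
eef_pos: [0.6258, -0.1285, 0.2047]
orientation: [[-0.003, 1.0, 0.002], [0.0, 0.002, -1.0], [-1.0, -0.003, -0.0]]
ft_force: [-5.6, 2.3, 1.7]
gripper_width: 0.0001
```

Run:
```python
from h import *
s=read_state();m=camera_model("wrist");w=get_image("wrist")
print(s["time_s"],s["eef_pos"],s["ft_force"])
c=w[60:240,260:460];cv2.imwrite("pics/s5.png",cv2.resize(c,None,fx=3.3,fy=3.3,interpolation=cv2.INTER_CUBIC))
for n,x,z in [("ear hole",0,.062),("eye0 top",0,.05)]:print(n,proj(m,(.648+x,-.065,z)))
```

```text
6.1167 [ 0.6258 -0.1285  0.2047] [-5.5732  2.2946  1.6821]
ear hole [337.8842 151.4606]
eye0 top [332.2071 146.3795]
```

View pics/s5.png

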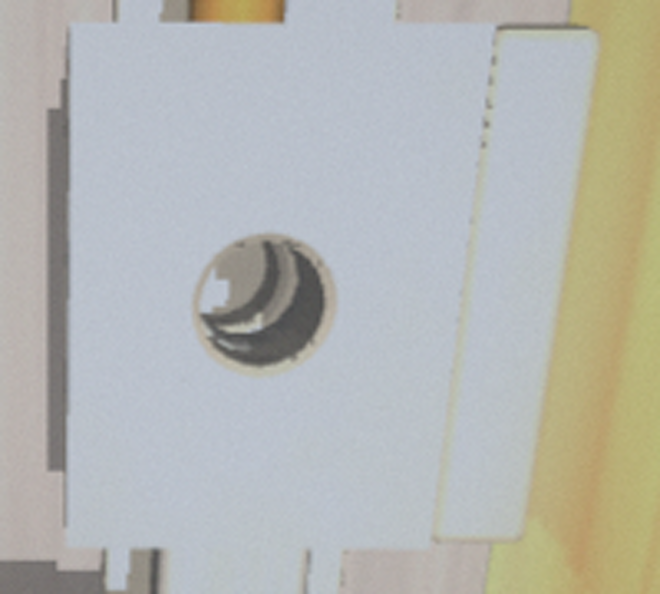

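The force rose to 5.6 N and the tool stalled at x=0.6258, so the strut is against its stop; the ear's hole shows the eye's hole behind it. I back off, lift and go over the pin.

>>> {"api": "move_arm", "payload": {"moves": [[0,-0.01,0,0,0,0,1],[0,-0.015,0,0,0,0,1],[-0.035,0,0,0,0,0,1],[-0.035,0,0,0,0,0,1],[-0.035,0,0,0,0,0,1],[-0.004,-0.013,-0.036,0,0,0,0],[-0.004,-0.013,-0.036,0,0,0,0],[-0.004,-0.013,-0.036,0,0,0,0],[-0.004,-0.013,-0.036,0,0,0,0],[-0.004,-0.013,-0.036,0,0,0,0],[-0.004,-0.013,-0.036,0,0,0,0],[-0.004,-0.013,-0.036,0,0,0,0]]}}

```text
time_s: 7.17
eef_pos: [0.5096, 0.1244, 0.3391]
orientation: [[0.005, 1.0, 0.001], [-0.0, 0.001, -1.0], [-1.0, 0.005, 0.0]]
ft_force: [1.0, 0.7, 0.2]
gripper_width: 0.0828
```

>>> {"api": "move_arm", "payload": {"moves": [[-0.004,-0.013,-0.036,0,0,0,0],[0,0,-0.035,0,0,0,0],[0,0,0,0,0,0,0],[0,0,0,0,0,0,0]]}}

```text
time_s: 7.5
eef_pos: [0.4969, 0.1957, 0.3427]
orientation: [[0.004, 1.0, 0.005], [0.0, 0.005, -1.0], [-1.0, 0.004, -0.0]]
ft_force: [-0.2, 0.8, 0.1]
gripper_width: 0.0853
```

Run:
```python
from h import *
s=read_state();m=camera_model("wrist");im=get_image("wrist")
import pickle;pickle.dump((s,m,im),open("w2.pkl","wb"))
print(s["time_s"],s["qpos"],s["eef_pos"],s["orientation"],s["ft_force"])
cv2.imwrite("pics/w2.png",cv2.resize(im,(784,588),interpolation=cv2.INTER_CUBIC))
print(proj(m,(.497,.1955,.096)))
hsv=cv2.cvtColor(im,cv2.COLOR_BGR2HSV)
k=(((hsv[...,0]<8)|(hsv[...,0]>172))&(hsv[...,1]>140)&(hsv[...,2]>40)).astype(np.uint8)
n,l,st,ce=cv2.connectedComponentsWithStats(k)
for i in range(1,n):
    if st[i,4]>60: print(st[i],ce[i])
```

```text
7.5 [ 0.2693  0.0709  1.5113 -0.0009  1.5554  0.264 ] [0.4969 0.1957 0.3427] [[ 0.0041  1.      0.0054]
 [ 0.0002  0.0054 -1.    ]
 [-1.      0.0041 -0.0002]] [-0.1607  0.7794  0.0844]
[273.3373 215.1666]
[264 183  23  12  70] [275.3286 187.3714]
[260 195  29  31 537] [274.1862 209.5587]
```

View pics/w2.png

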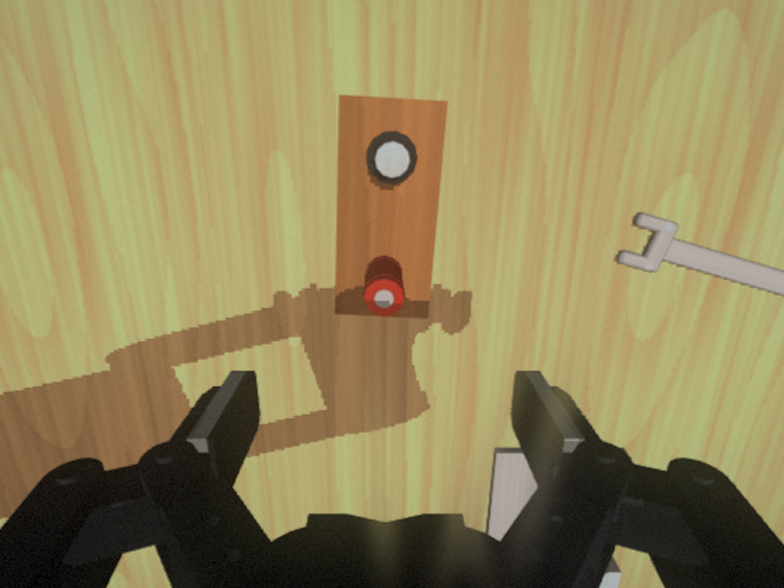

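The red handle's top ring is centred near (384,296) of the 1.4x picture and the attenuator is at (391,158); the block lies almost along y. I compute the pin's position.

Run:
```python
from h import *
import pickle
s,m,im=pickle.load(open("w2.pkl","rb"))
for u,v in [(274,211.3),(274,210.8)]: print(onz(m,u,v,.096))
r=im.astype(int);k=((r[...,2]-r[...,1]>60)&(r[...,2]>130)).astype(np.uint8)
n,l,st,ce=cv2.connectedComponentsWithStats(k)
for i in range(1,n):
    if st[i,4]>60: print(st[i],ce[i],onz(m,st[i,0]+st[i,2]/2-.5,st[i,1]+st[i,3]/2-.5,.096))
# hole in block at top if attenuator socket top
print("att",onz(m,391/1.4,160/1.4,.108))
```

```text
[0.4975 0.1985 0.096 ]
[0.4975 0.1989 0.096 ]
[297  89  10  46 122] [300.9754 110.6721] [0.5152 0.2683 0.096 ]
[292 151   9  32  97] [296.5773 165.9072] [0.5126 0.2316 0.096 ]
[260 199  30  27 447] [274.1096 211.4586] [0.4978 0.198  0.096 ]
att [0.5005 0.2671 0.108 ]
```

>>> {"api": "move_arm", "payload": {"moves": [[0.03,0.0003,-0.0012,0,0,0,0],[0.03,0,0,0,0,0,0],[0.03,0,0,0,0,0,0],[0.015,0,0,0,0,0,0],[0.011,0,0,0,0,0,0],[0,0,0,0,0,0,0]]}}

```text
time_s: 8.05
eef_pos: [0.4967, 0.1938, 0.223]
orientation: [[-0.004, 1.0, -0.0], [-0.002, -0.0, -1.0], [-1.0, -0.004, 0.002]]
ft_force: [0.6, -0.5, -0.6]
gripper_width: 0.0854
```

Run:
```python
from h import *
s=read_state();im=get_image("wrist")
print(s["time_s"],s["eef_pos"],s["orientation"],s["ft_force"])
cv2.imwrite("pics/w3.png",cv2.resize(im,(784,588),interpolation=cv2.INTER_CUBIC))
```

```text
8.05 [0.4967 0.1938 0.223 ] [[-0.0043  1.     -0.0002]
 [-0.0017 -0.0002 -1.    ]
 [-1.     -0.0043  0.0017]] [ 0.578  -0.5296 -0.5797]
```

View pics/w3.png

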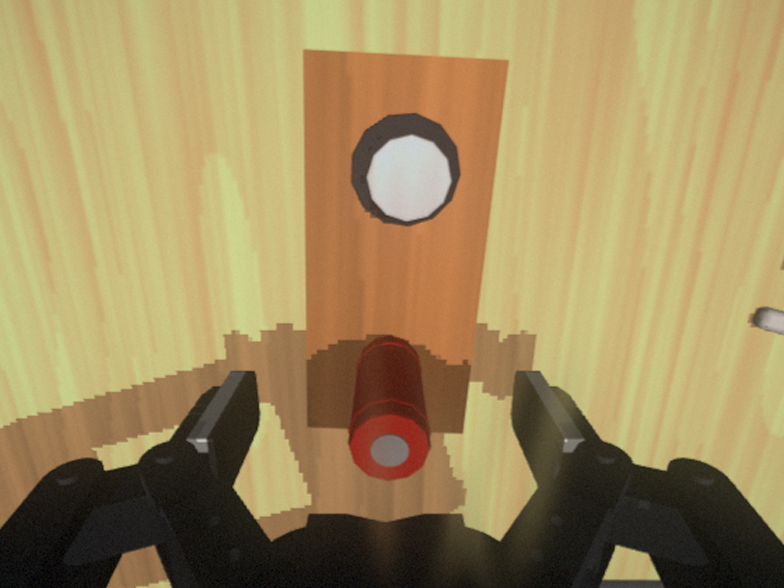

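Run:
```python
from h import *
m=camera_model("wrist");s=read_state()
print(onz(m,389.5/1.4,441/1.4,.096),onz(m,388/1.4,346/1.4,.048+.0),s["eef_pos"],s["time_s"])
print(proj(m,(.497,.197,.096))*1.4)
```

```text
[0.4988 0.199  0.096 ] [0.4986 0.2029 0.048 ] [0.4973 0.1942 0.225 ] 8.1
[382.8313 447.177 ]
```

>>> {"api": "move_arm", "payload": {"moves": [[0,0,-0.002,0,0,0,0],[0,0,0,0,0,0,0]]}}

```text
time_s: 8.27
eef_pos: [0.498, 0.1974, 0.2278]
orientation: [[0.004, 1.0, 0.001], [0.001, 0.001, -1.0], [-1.0, 0.004, -0.001]]
ft_force: [0.1, -0.2, 0.9]
gripper_width: 0.0853
```

>>> {"api": "move_arm", "payload": {"moves": [[0,0,0,0,0,0,0],[0,0,0,0,0,0,0.3],[0,0,0,0,0,0,0.55],[0,0,0,0,0,0,0.65],[0,0,0,0,0,0,0.72],[0,0,0,0,0,0,0.8],[0,0,0,0,0,0,1],[0,0,0,0,0,0,1],[0,0,0,0,0,0,1]], "squeeze": 50}}

```text
time_s: 9.02
eef_pos: [0.497, 0.1974, 0.2259]
orientation: [[0.0, 1.0, 0.002], [0.0, 0.002, -1.0], [-1.0, 0.0, -0.0]]
ft_force: [0.2, 0.5, 1.4]
gripper_width: 0.0209
```

Run:
```python
from h import *
s=read_state();im=get_image("wrist")
print(s["time_s"],s["eef_pos"],s["orientation"],s["ft_force"],s["ft_torque"],s["gripper_width"])
cv2.imwrite("pics/w4.png",cv2.resize(im,(784,588),interpolation=cv2.INTER_CUBIC))
```

```text
9.0167 [0.497  0.1974 0.2259] [[ 0.0004  1.      0.002 ]
 [ 0.0002  0.002  -1.    ]
 [-1.      0.0004 -0.0002]] [0.1902 0.5329 1.3692] [0.0007 0.0329 0.0239] 0.020921494743516424
```

View pics/w4.png

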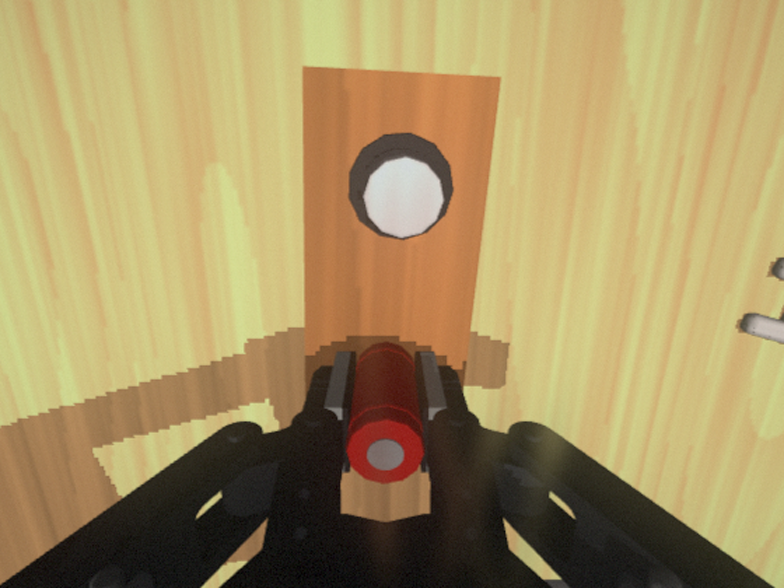

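The pin is held at 20.9 mm, centred between the pads with its top at (385,450). I lift it straight up gently.

>>> {"api": "move_arm", "payload": {"moves": [[-0.004,0,0,0,0,0,1],[-0.008,0,0,0,0,0,1],[-0.01,0,0,0,0,0,1],[-0.012,0,0,0,0,0,1],[-0.014,0,0,0,0,0,1],[-0.014,0,0,0,0,0,1],[-0.012,0,0,0,0,0,1],[-0.01,0,0,0,0,0,1],[-0.006,0,0,0,0,0,1],[0,0,0,0,0,0,1]]}}

```text
time_s: 9.9
eef_pos: [0.4973, 0.1975, 0.318]
orientation: [[0.004, 1.0, 0.002], [0.001, 0.002, -1.0], [-1.0, 0.004, -0.001]]
ft_force: [0.2, -0.0, -0.0]
gripper_width: 0.0207
```

Run:
```python
from h import *
s=read_state();im=get_image("side");w=get_image("wrist")
print(s["time_s"],s["eef_pos"],s["orientation"],s["ft_force"],s["gripper_width"])
cv2.imwrite("pics/s6.png",np.hstack([cv2.resize(im[60:260,150:350],(400,400)),cv2.copyMakeBorder(cv2.resize(w,(400,300)),0,100,0,0,0)]))
plan((.648,-.065,s["eef_pos"][2]),n=12,grip=1)
```

```text
9.9 [0.4973 0.1975 0.318 ] [[ 0.0036  1.      0.0021]
 [ 0.0011  0.002  -1.    ]
 [-1.      0.0036 -0.0011]] [ 0.2486 -0.0481 -0.0497] 0.02071784012282477
[-0.0002, 0.0126, 0.0219, 0.0002, -0.0, 0.0, 1]
[-0.0002, 0.0126, 0.0219, 0.0002, -0.0, 0.0, 1]
[-0.0002, 0.0126, 0.0219, 0.0002, -0.0, 0.0, 1]
[-0.0002, 0.0126, 0.0219, 0.0002, -0.0, 0.0, 1]
[-0.0002, 0.0126, 0.0219, 0.0002, -0.0, 0.0, 1]
[-0.0002, 0.0126, 0.0219, 0.0002, -0.0, 0.0, 1]
[-0.0002, 0.0126, 0.0219, 0.0002, -0.0, 0.0, 1]
[-0.0002, 0.0126, 0.0219, 0.0002, -0.0, 0.0, 1]
[-0.0002, 0.0126, 0.0219, 0.0002, -0.0, 0.0, 1]
[-0.0002, 0.0126, 0.0219, 0.0002, -0.0, 0.0, 1]
[-0.0002, 0.0126, 0.0219, 0.0002, -0.0, 0.0, 1]
[-0.0002, 0.0126, 0.0219, 0.0002, -0.0, 0.0, 1]
```

View pics/s6.png

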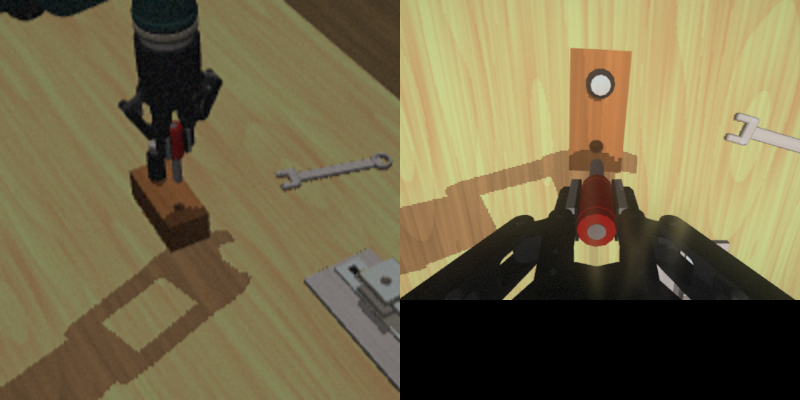

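The pin is out of the block, with the empty hole visible and the attenuator still standing. I carry it over the bracket.

>>> {"api": "move_arm", "payload": {"moves": [[0,0.006,0.011,0,0,0,1],[0,0.0126,0.0219,0,0,0,1],[0,0.0126,0.0219,0,0,0,1],[0,0.0126,0.0219,0,0,0,1],[0,0.0126,0.0219,0,0,0,1],[0,0.0126,0.0219,0,0,0,1],[0,0.0126,0.0219,0,0,0,1],[0,0.0126,0.0219,0,0,0,1],[0,0.0126,0.0219,0,0,0,1],[0,0.0126,0.0219,0,0,0,1],[0,0.0126,0.0219,0,0,0,1],[0,0.0066,0.011,0,0,0,1]]}}

```text
time_s: 11.0
eef_pos: [0.6368, -0.0469, 0.314]
orientation: [[-0.002, 1.0, -0.001], [-0.001, -0.001, -1.0], [-1.0, -0.002, 0.001]]
ft_force: [-0.6, -0.6, -0.3]
gripper_width: 0.0208
```

>>> {"api": "move_arm", "payload": {"moves": [[0,0.008,0.013,0,0,0,1],[0,0.004,0.0085,0,0,0,1],[0,0,0,0,0,0,1],[0,0,0,0,0,0,1],[0,0,0,0,0,0,1],[0,0,0,0,0,0,1]]}}

```text
time_s: 11.5
eef_pos: [0.6477, -0.0638, 0.3157]
orientation: [[-0.0, 1.0, 0.003], [0.001, 0.003, -1.0], [-1.0, -0.0, -0.001]]
ft_force: [0.6, 1.0, -1.3]
gripper_width: 0.0206
```

```bash
cat > look.py <<'E'
from h import *
import sys,pickle
t=sys.argv[1]
s=read_state();m=camera_model("wrist");w=get_image("wrist");a=get_image("side");b=get_image("scene")
print(s["time_s"],s["eef_pos"],s["orientation"],s["ft_force"],s["ft_torque"],s["gripper_width"])
pickle.dump((s,m,w,a,b),open(f"k{t}.pkl","wb"))
r=lambda i,w,h:cv2.resize(i,(w,h),interpolation=cv2.INTER_CUBIC)
cv2.imwrite(f"pics/k{t}.png",np.vstack([r(w[100:340,170:400],400,417)]) if 0 else np.hstack([r(w[90:330,170:390],440,480),np.vstack([r(a[150:250,290:410],340,240),r(b[150:250,170:290],340,240)])]))
E
python3 look.py 7
```

```text
11.5 [ 0.6477 -0.0638  0.3157] [[-0.0004  1.      0.0033]
 [ 0.0005  0.0033 -1.    ]
 [-1.     -0.0004 -0.0005]] [ 0.6133  1.0265 -1.2901] [-0.0175 -0.0202  0.0194] 0.020552501900900244
```

View pics/k7.png

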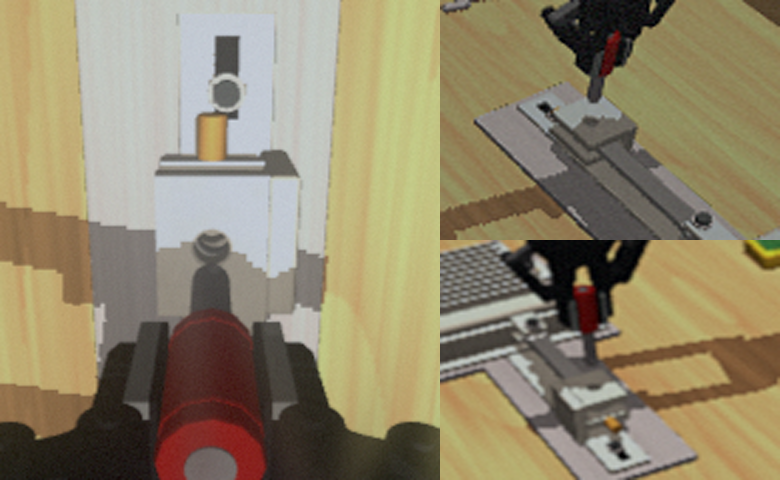

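Run:
```python
from h import *
import pickle
s,m,w,a,b=pickle.load(open("k7.pkl","rb"))
cv2.imwrite("pics/k7z.png",cv2.resize(w[190:260,240:310],None,fx=8,fy=8,interpolation=cv2.INTER_CUBIC))
zt=s["eef_pos"][2]-.1539-.069
print(zt,proj(m,(.6477,-.0638+.0045,zt)),proj(m,(.6477,-.0638,zt)), proj(m,(.648,-.065,.062)))
```

```text
0.09283940630388673 [274.5268 221.4522] [274.5084 227.8086] [275.0251 213.1477]
```

View pics/k7z.png

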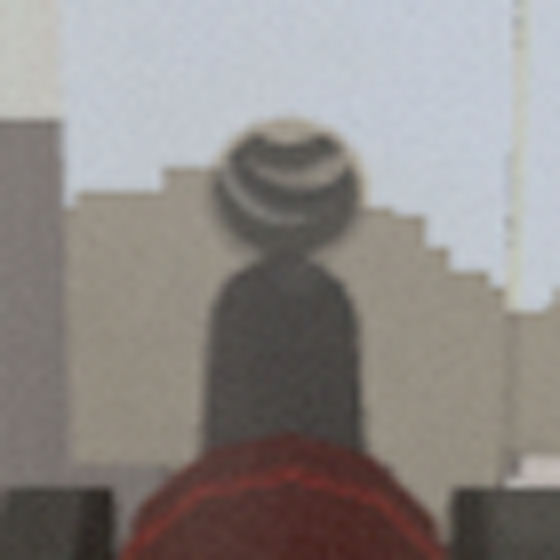

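The hole is at about (275.5,213.0) px and the shank at column 274.9 with its tip edge at row 221, so the pin is within about 0.5 mm of the TCP in x and slightly ahead in y. I lower it to about 8 mm above the ear.

>>> {"api": "move_arm", "payload": {"moves": [[0.006,0,0,0,0,0,1],[0.008,0,0,0,0,0,1],[0.006,0,0,0,0,0,1],[0.003,0,0,0,0,0,1],[0,0,0,0,0,0,1],[0,0,0,0,0,0,1],[0,0,0,0,0,0,1],[0,0,0,0,0,0,1]]}}

```text
time_s: 12.32
eef_pos: [0.6482, -0.0649, 0.2932]
orientation: [[0.001, 1.0, 0.002], [-0.0, 0.002, -1.0], [-1.0, 0.001, 0.0]]
ft_force: [-0.1, -0.4, -1.8]
gripper_width: 0.0208
```

Run:
```python
from h import *
import pickle
s=read_state();m=camera_model("wrist");w=get_image("wrist")
print(s["time_s"],s["eef_pos"],s["orientation"],s["ft_force"])
cv2.imwrite("pics/k8z.png",cv2.resize(w[190:270,235:315],None,fx=7,fy=7,interpolation=cv2.INTER_CUBIC))
zt=s["eef_pos"][2]-.1539-.069;p=s["eef_pos"]
print(zt,proj(m,(p[0],p[1]+.0045,zt)),proj(m,(p[0],p[1],zt)), proj(m,(.648,-.065,.062)))
```

```text
12.3167 [ 0.6482 -0.0649  0.2932] [[ 0.001   1.      0.0019]
 [-0.0001  0.0019 -1.    ]
 [-1.      0.001   0.0001]] [-0.0642 -0.4244 -1.8313]
0.0703237150725923 [274.1338 221.3125] [274.1271 227.6701] [273.8146 223.0058]
```

View pics/k8z.png

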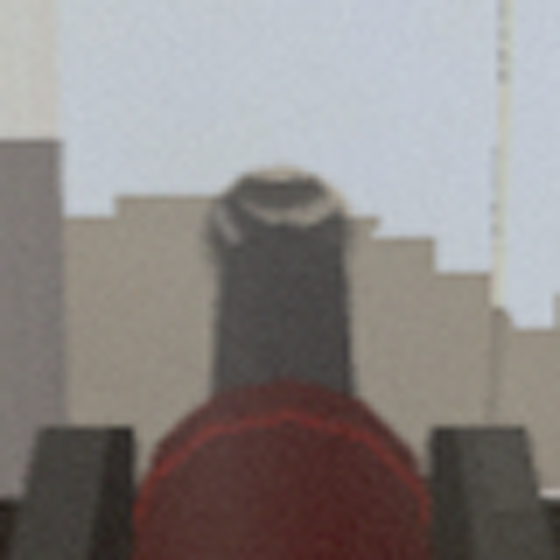

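The tip sits over the hole within about 0.5 mm both ways. I lower slowly and watch the force.

>>> {"api": "move_arm", "payload": {"moves": [[0.002,0,0,0,0,0,1],[0.002,0,0,0,0,0,1],[0.002,0,0,0,0,0,1],[0.0015,0,0,0,0,0,1],[0.001,0,0,0,0,0,1],[0.001,0,0,0,0,0,1],[0.001,0,0,0,0,0,1],[0,0,0,0,0,0,1]]}}

```text
time_s: 13.03
eef_pos: [0.648, -0.0648, 0.2819]
orientation: [[-0.0, 1.0, 0.002], [0.0, 0.002, -1.0], [-1.0, -0.0, -0.0]]
ft_force: [0.1, 0.3, -0.7]
gripper_width: 0.0208
```

>>> {"api": "move_arm", "payload": {"moves": [[0.001,0,0,0,0,0,1],[0.001,0,0,0,0,0,1],[0,0,0,0,0,0,1]]}}

```text
time_s: 13.28
eef_pos: [0.6481, -0.0648, 0.28]
orientation: [[-0.0, 1.0, 0.002], [0.0, 0.002, -1.0], [-1.0, -0.0, -0.0]]
ft_force: [-0.2, 0.6, -1.0]
gripper_width: 0.021
```

The tip is about 5 mm into the hole with no contact force. I continue.

>>> {"api": "move_arm", "payload": {"moves": [[0.0015,0,0,0,0,0,1],[0.0015,0,0,0,0,0,1],[0.0015,0,0,0,0,0,1],[0.001,0,0,0,0,0,1],[0,0,0,0,0,0,1]]}}

```text
time_s: 13.7
eef_pos: [0.648, -0.0649, 0.2743]
orientation: [[-0.0, 1.0, 0.002], [0.0, 0.002, -1.0], [-1.0, -0.0, -0.0]]
ft_force: [-0.0, -0.7, -1.1]
gripper_width: 0.0208
```

>>> {"api": "move_arm", "payload": {"moves": [[0.001,0,0,0,0,0,1],[0.001,0,0,0,0,0,1],[0.001,0,0,0,0,0,1],[0,0,0,0,0,0,1]]}}

```text
time_s: 14.03
eef_pos: [0.648, -0.0648, 0.2715]
orientation: [[-0.0, 1.0, 0.002], [0.0, 0.002, -1.0], [-1.0, -0.0, -0.0]]
ft_force: [-0.2, -1.0, -1.7]
gripper_width: 0.0209
```

>>> {"api": "move_arm", "payload": {"moves": [[0.001,0,0,0,0,0,1],[0.001,0,0,0,0,0,1],[0.001,0,0,0,0,0,1],[0,0,0,0,0,0,1]]}}

```text
time_s: 14.37
eef_pos: [0.6482, -0.0649, 0.2687]
orientation: [[0.001, 1.0, 0.002], [-0.0, 0.002, -1.0], [-1.0, 0.001, 0.0]]
ft_force: [0.3, -0.9, -0.8]
gripper_width: 0.0211
```

>>> {"api": "move_arm", "payload": {"moves": [[0.001,0,0,0,0,0,1],[0.001,0,0,0,0,0,1],[0.001,0,0,0,0,0,1],[0.001,0,0,0,0,0,1],[0,0,0,0,0,0,1]]}}

```text
time_s: 14.78
eef_pos: [0.6482, -0.065, 0.2647]
orientation: [[0.001, 1.0, 0.002], [-0.0, 0.002, -1.0], [-1.0, 0.001, 0.0]]
ft_force: [1.4, -0.9, 0.6]
gripper_width: 0.0208
```

>>> {"api": "move_arm", "payload": {"moves": [[0.001,0,0,0,0,0,1],[0.001,0,0,0,0,0,1],[0.001,0,0,0,0,0,1],[0.001,0,0,0,0,0,1],[0,0,0,0,0,0,1]]}}

```text
time_s: 15.2
eef_pos: [0.648, -0.0649, 0.2604]
orientation: [[-0.0, 1.0, 0.002], [-0.0, 0.002, -1.0], [-1.0, -0.0, 0.0]]
ft_force: [1.1, -1.7, -0.4]
gripper_width: 0.0207
```

>>> {"api": "move_arm", "payload": {"moves": [[0.001,0,0,0,0,0,1],[0.001,0,0,0,0,0,1],[0.001,0,0,0,0,0,1],[0,0,0,0,0,0,1]]}}

```text
time_s: 15.53
eef_pos: [0.648, -0.0649, 0.2576]
orientation: [[-0.0, 1.0, 0.002], [-0.0, 0.002, -1.0], [-1.0, -0.0, 0.0]]
ft_force: [1.6, -1.3, -0.4]
gripper_width: 0.0208
```

The tip is at about 35 mm, inside the lower ear, with only 1.5 N sideways. The ball comes next.

>>> {"api": "move_arm", "payload": {"moves": [[0.001,0,0,0,0,0,1],[0.001,0,0,0,0,0,1],[0.001,0,0,0,0,0,1],[0.001,0,0,0,0,0,1],[0,0,0,0,0,0,1]]}}

```text
time_s: 15.95
eef_pos: [0.6481, -0.0653, 0.2536]
orientation: [[0.0, 1.0, 0.002], [-0.001, 0.002, -1.0], [-1.0, 0.0, 0.001]]
ft_force: [0.1, -3.7, 0.9]
gripper_width: 0.021
```

>>> {"api": "move_arm", "payload": {"moves": [[0.001,0,0,0,0,0,1],[0.001,0,0,0,0,0,1],[0.001,0,0,0,0,0,1],[0.001,0,0,0,0,0,1],[0,0,0,0,0,0,1]]}}

```text
time_s: 16.37
eef_pos: [0.648, -0.0652, 0.2488]
orientation: [[-0.001, 1.0, 0.002], [-0.001, 0.002, -1.0], [-1.0, -0.001, 0.001]]
ft_force: [0.5, -4.9, -1.4]
gripper_width: 0.021
```

>>> {"api": "move_arm", "payload": {"moves": [[0.001,0,0,0,0,0,1],[0.001,0,0,0,0,0,1],[0.001,0,0,0,0,0,1],[0.001,0,0,0,0,0,1],[0,0,0,0,0,0,1]]}}

```text
time_s: 16.78
eef_pos: [0.648, -0.0651, 0.2446]
orientation: [[-0.001, 1.0, 0.002], [-0.001, 0.002, -1.0], [-1.0, -0.001, 0.001]]
ft_force: [1.3, -6.0, -1.9]
gripper_width: 0.0208
```

```bash
python3 look.py 9
```

```text
16.7833 [ 0.648  -0.0651  0.2446] [[-0.0009  1.      0.0018]
 [-0.0006  0.0018 -1.    ]
 [-1.     -0.0009  0.0006]] [ 1.3322 -6.0494 -1.9374] [-1.1024 -0.2044  0.008 ] 0.020776601939898227
```

View pics/k9.png

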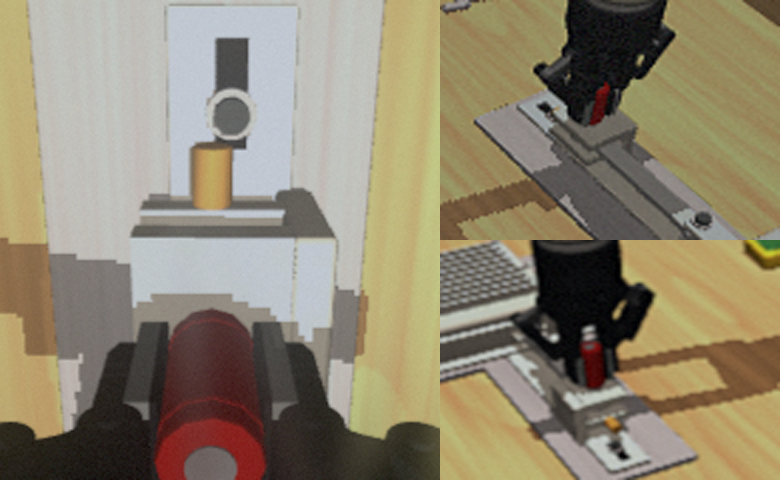

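The pin hasn't slipped in the grip (its top is still at row 465 of the composite) and about 5 mm remain. I ease 0.4 mm toward -y to relieve the side load and go on.

>>> {"api": "move_arm", "payload": {"moves": [[0.001,0,0.0004,0,0,0,1],[0.001,0,0,0,0,0,1],[0.001,0,0,0,0,0,1],[0,0,0,0,0,0,1]]}}

```text
time_s: 17.27
eef_pos: [0.648, -0.0654, 0.242]
orientation: [[-0.001, 1.0, 0.002], [-0.0, 0.002, -1.0], [-1.0, -0.001, 0.0]]
ft_force: [-0.2, -4.9, 0.3]
gripper_width: 0.0208
```

>>> {"api": "move_arm", "payload": {"moves": [[0.0006,0,0,0,0,0,1],[0.0006,0,0,0,0,0,1],[0,0,0,0,0,0,1]]}}

```text
time_s: 17.52
eef_pos: [0.648, -0.0654, 0.2409]
orientation: [[-0.001, 1.0, 0.002], [-0.0, 0.002, -1.0], [-1.0, -0.001, 0.0]]
ft_force: [1.7, -6.2, 0.2]
gripper_width: 0.021
```

>>> {"api": "move_arm", "payload": {"moves": [[0.0005,0,0,0,0,0,1],[0,0,0,0,0,0,1]]}}

```text
time_s: 17.68
eef_pos: [0.648, -0.0654, 0.2407]
orientation: [[-0.0, 1.0, 0.002], [-0.0, 0.002, -1.0], [-1.0, -0.0, 0.0]]
ft_force: [-0.4, -5.4, 1.0]
gripper_width: 0.0208
```

>>> {"api": "move_arm", "payload": {"moves": [[0.0005,0,0,0,0,0,1],[0,0,0,0,0,0,1]]}}

```text
time_s: 17.85
eef_pos: [0.648, -0.0654, 0.2402]
orientation: [[-0.0, 1.0, 0.002], [-0.0, 0.002, -1.0], [-1.0, -0.0, 0.0]]
ft_force: [0.7, -6.1, 0.7]
gripper_width: 0.0208
```

>>> {"api": "move_arm", "payload": {"moves": [[0.0005,0,0,0,0,0,1],[0,0,0,0,0,0,1]]}}

```text
time_s: 18.02
eef_pos: [0.648, -0.0654, 0.24]
orientation: [[-0.0, 1.0, 0.002], [-0.0, 0.002, -1.0], [-1.0, -0.0, 0.0]]
ft_force: [0.5, -5.4, 2.0]
gripper_width: 0.0208
```

>>> {"api": "move_arm", "payload": {"moves": [[0.0005,0,0,0,0,0,1],[0,0,0,0,0,0,1]]}}

```text
time_s: 18.18
eef_pos: [0.648, -0.0654, 0.24]
orientation: [[-0.0, 1.0, 0.002], [-0.0, 0.002, -1.0], [-1.0, -0.0, 0.0]]
ft_force: [0.2, -4.0, 3.6]
gripper_width: 0.021
```

>>> {"api": "move_arm", "payload": {"moves": [[0.0006,0,0,0,0,0,1],[0,0,0,0,0,0,1]]}}

```text
time_s: 18.35
eef_pos: [0.648, -0.0654, 0.2399]
orientation: [[0.0, 1.0, 0.002], [-0.0, 0.002, -1.0], [-1.0, 0.0, 0.0]]
ft_force: [-2.0, -5.2, 5.5]
gripper_width: 0.021
```

```bash
python3 look.py 10
```

```text
18.35 [ 0.648  -0.0654  0.2399] [[ 0.      1.      0.0019]
 [-0.0005  0.0019 -1.    ]
 [-1.      0.      0.0005]] [-2.0359 -5.2382  5.5132] [-0.9783  0.3292  0.017 ] 0.02098044339395328
```

View pics/k10.png

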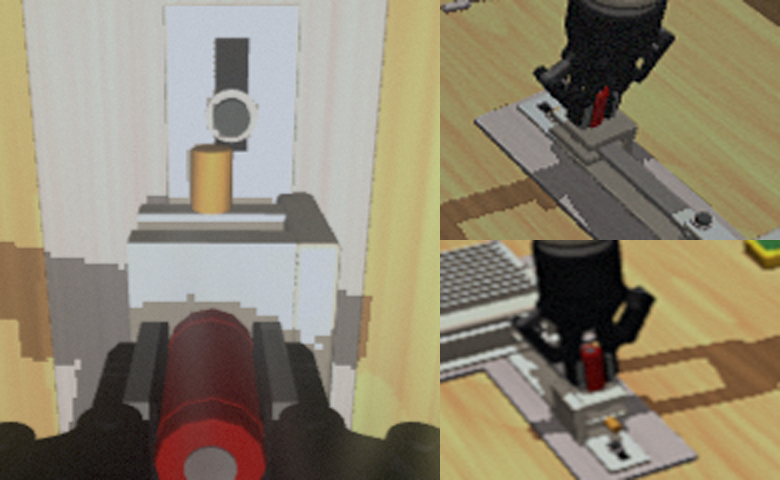

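z has stalled at 0.2399, as computed for a seated handle, and the upward reaction grew to 5.5 N; the handle stands on the ear. I let go, opening in steps.

>>> {"api": "move_arm", "payload": {"moves": [[0,0,0,0,0,0,0.7],[0,0,0,0,0,0,0.6],[0,0,0,0,0,0,0.4],[0,0,0,0,0,0,0.2],[0,0,0,0,0,0,0],[0,0,0,0,0,0,0],[0,0,0,0,0,0,0]]}}

```text
time_s: 19.08
eef_pos: [0.6481, -0.065, 0.2387]
orientation: [[-0.0, 1.0, 0.002], [0.0, 0.002, -1.0], [-1.0, -0.0, -0.0]]
ft_force: [-0.3, 0.5, -0.3]
gripper_width: 0.0853
```

>>> {"api": "move_arm", "payload": {"moves": [[-0.005,0,0,0,0,0,0],[-0.01,0,0,0,0,0,0],[-0.02,0,0,0,0,0,0],[-0.025,0,0,0,0,0,0],[-0.025,0,0,0,0,0,0],[-0.02,0,0,0,0,0,0],[-0.01,0,-0.01,0,0,0,0],[0,0,-0.02,0,0,0,0],[0,0,0,0,0,0,0],[0,0,0,0,0,0,0],[0,0,0,0,0,0,0]]}}

```text
time_s: 20.0
eef_pos: [0.6479, -0.035, 0.3532]
orientation: [[-0.001, 1.0, 0.003], [-0.0, 0.003, -1.0], [-1.0, -0.001, 0.0]]
ft_force: [0.1, -0.6, -0.2]
gripper_width: 0.0854
```

```bash
python3 look.py 11
python3 - <<'E'
from h import *
import pickle
s,m,w,a,b=pickle.load(open("k11.pkl","rb"))
for n,i in (("wrist",w),("side",a),("scene",b)):
    mm=m if n=="wrist" else camera_model(n)
    print(n,"seated top",proj(mm,(.648,-.065,.110)),"1cm high",proj(mm,(.648,-.065,.120)),"base",proj(mm,(.648,-.065,.062)))
r=lambda i,w,h:cv2.resize(i,(w,h),interpolation=cv2.INTER_CUBIC)
cv2.imwrite("pics/f1.png",np.hstack([r(a[165:235,310:380],400,400),r(b[160:230,190:260],400,400)]))
cv2.imwrite("pics/f2.png",r(w,784,588))
E
```

```text
20.0 [ 0.6479 -0.035   0.3532] [[-0.0013  1.      0.0026]
 [-0.0002  0.0026 -1.    ]
 [-1.     -0.0013  0.0002]] [ 0.0972 -0.6447 -0.2323] [-0.0092  0.0018  0.014 ] 0.08544518072991411
wrist seated top [275.1185 254.0326] 1cm high [275.0865 260.6013] base [275.2425 228.6312]
side seated top [345.0238 187.3318] 1cm high [345.5648 184.5081] base [342.5315 200.3388]
scene seated top [222.71   196.2664] 1cm high [222.3584 193.0064] base [224.3508 211.4833]
```

View pics/f1.png

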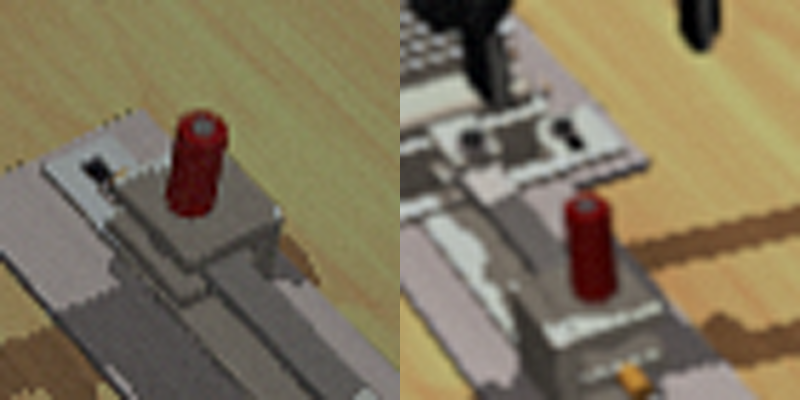

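View pics/f2.png

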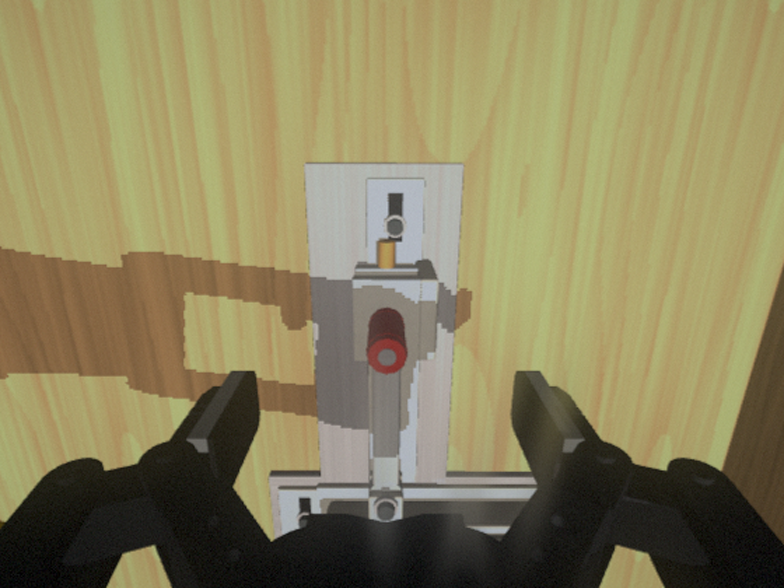

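The handle stands on the ear: its top centre is at (345.5,187.1) in side and (222.7,196.2) in scene, against seated predictions of (345.0,187.3) and (222.7,196.3). To rule out a sub-millimetre lift on release, I tap the handle's top lightly with the shut fingers.

>>> {"api": "move_arm", "payload": {"moves": [[0,0,0.01,0,0,0,1],[0,0,0.01,0,0,0,1],[0,0,0.01,0,0,0,1],[0,0,0,0,0,0,1],[0.01,0,0,0,0,0,1],[0.015,0,0,0,0,0,1],[0.015,0,0,0,0,0,1],[0.012,0,0,0,0,0,1],[0.008,0,0,0,0,0,1],[0.004,0,0,0,0,0,1],[0,0,0,0,0,0,1],[0,0,0,0,0,0,1]], "squeeze": 20}}

```text
time_s: 21.15
eef_pos: [0.6482, -0.0651, 0.2902]
orientation: [[0.0, 1.0, 0.002], [0.0, 0.002, -1.0], [-1.0, 0.0, -0.0]]
ft_force: [-0.9, -0.6, 0.6]
gripper_width: -0.0001
```

>>> {"api": "move_arm", "payload": {"moves": [[0.001,0,0,0,0,0,1],[0.001,0,0,0,0,0,1],[0.001,0,0,0,0,0,1],[0,0,0,0,0,0,1]]}}

```text
time_s: 21.48
eef_pos: [0.6481, -0.0652, 0.2872]
orientation: [[0.001, 1.0, 0.002], [0.0, 0.002, -1.0], [-1.0, 0.001, -0.0]]
ft_force: [-0.0, 0.9, 0.2]
gripper_width: 0.0001
```

>>> {"api": "move_arm", "payload": {"moves": [[0.001,0,0,0,0,0,1],[0.001,0,0,0,0,0,1],[0,0,0,0,0,0,1]]}}

```text
time_s: 21.73
eef_pos: [0.648, -0.0652, 0.2846]
orientation: [[-0.0, 1.0, 0.002], [0.0, 0.002, -1.0], [-1.0, -0.0, -0.0]]
ft_force: [1.2, -0.2, -0.5]
gripper_width: 0.0
```

>>> {"api": "move_arm", "payload": {"moves": [[0.001,0,0,0,0,0,1],[0.0005,0,0,0,0,0,1],[0,0,0,0,0,0,1]]}}

```text
time_s: 21.98
eef_pos: [0.6481, -0.0653, 0.2837]
orientation: [[0.0, 1.0, 0.002], [-0.0, 0.002, -1.0], [-1.0, 0.0, 0.0]]
ft_force: [-0.8, -1.2, 1.1]
gripper_width: 0.0001
```

>>> {"api": "move_arm", "payload": {"moves": [[0.0005,0,0,0,0,0,1],[0.0005,0,0,0,0,0,1],[0,0,0,0,0,0,1]]}}

```text
time_s: 22.23
eef_pos: [0.6482, -0.0654, 0.2837]
orientation: [[0.002, 1.0, 0.002], [-0.001, 0.002, -1.0], [-1.0, 0.002, 0.001]]
ft_force: [-1.1, 0.2, 4.5]
gripper_width: 0.0
```

>>> {"api": "move_arm", "payload": {"moves": [[0.0005,0,0,0,0,0,1],[0.0005,0,0,0,0,0,1],[0,0,0,0,0,0,1]]}}

```text
time_s: 22.48
eef_pos: [0.6483, -0.0654, 0.2836]
orientation: [[0.003, 1.0, 0.002], [-0.001, 0.002, -1.0], [-1.0, 0.003, 0.001]]
ft_force: [-1.5, -0.3, 7.6]
gripper_width: -0.0001
```

>>> {"api": "move_arm", "payload": {"moves": [[0.0005,0,0,0,0,0,1],[0.0005,0,0,0,0,0,1],[0,0,0,0,0,0,1]]}}

```text
time_s: 22.73
eef_pos: [0.6483, -0.0654, 0.2836]
orientation: [[0.003, 1.0, 0.002], [-0.001, 0.002, -1.0], [-1.0, 0.003, 0.001]]
ft_force: [-3.1, -0.5, 10.8]
gripper_width: -0.0
```

>>> {"api": "move_arm", "payload": {"moves": [[-0.004,0,0,0,0,0,1],[-0.015,0,0,0,0,0,1],[-0.025,0,0,0,0,0,1],[-0.025,0,-0.02,0,0,0,1],[-0.015,0,-0.03,0,0,0,1],[-0.01,0,-0.015,0,0,0,1],[0,0,0,0,0,0,1],[0,0,0,0,0,0,1]]}}

```text
time_s: 23.4
eef_pos: [0.648, 0.0006, 0.3741]
orientation: [[-0.0, 1.0, 0.004], [-0.001, 0.004, -1.0], [-1.0, -0.0, 0.001]]
ft_force: [0.0, 0.2, -1.4]
gripper_width: -0.0001
```

```bash
python3 look.py 12
python3 - <<'E'
from h import *
import pickle
s,m,w,a,b=pickle.load(open("k12.pkl","rb"))
print(proj(m,(.648,-.065,.110))*1.4, proj(m,(.648,-.215,.068))*1.4)
r=lambda i,w,h:cv2.resize(i,(w,h),interpolation=cv2.INTER_CUBIC)
cv2.imwrite("pics/g1.png",np.hstack([r(a[110:310,200:420],440,400),r(b[140:310,180:350],400,400)])[:, :800])
cv2.imwrite("pics/g2.png",r(w,784,588))
E
```

```text
23.4 [0.648  0.0006 0.3741] [[-0.0001  1.      0.0039]
 [-0.0007  0.0039 -1.    ]
 [-1.     -0.0001  0.0007]] [ 0.0202  0.2475 -1.4442] [ 0.0113  0.0061 -0.0211] -0.00012321888576701293
[384.1618 391.6912] [383.7143 525.3768]
```

View pics/g1.png

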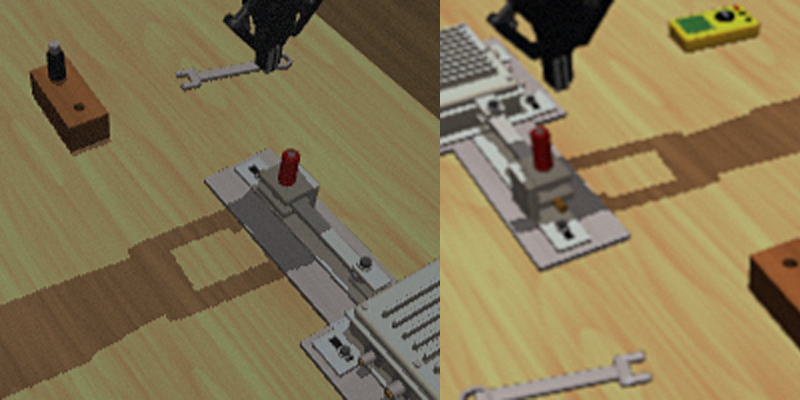

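View pics/g2.png

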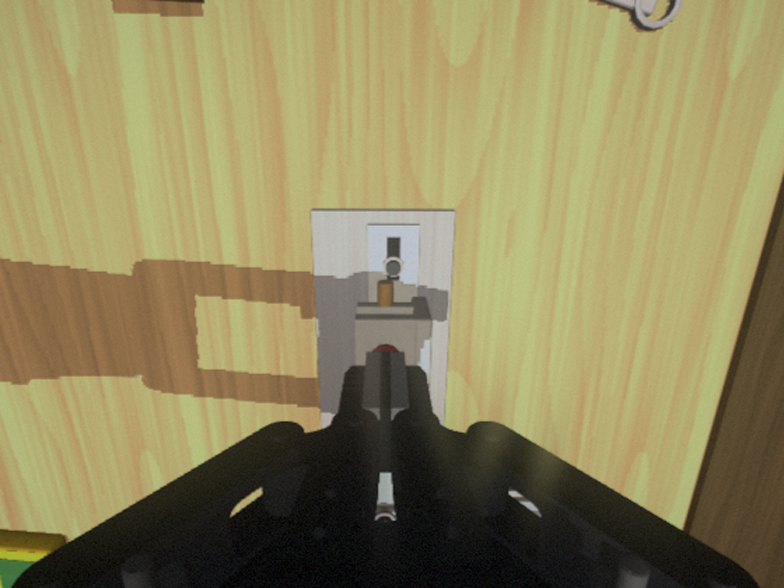

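The pin stayed at the same height under 10.8 N. The strut lies in line between the ears, the attenuator, wrench and meter are undisturbed, and the arm is clear. I hand in the job.

```bash
python3 -c "
from workcell import *
print(sign_off()); print(read_state()['time_s'])"
```

```text
the job is handed in; nothing more can be done
None
the job is handed in; nothing more can be done
```

The strut is home, the pin is threaded through upper ear, eye and lower ear with its handle on the upper ear, and the job was handed in at about 23.5 s.

- **Strut:** I pushed it in with the shut fingers until it met its stop, at about 5.6 N.
- **Pin:** I took it from the block and lowered it at the measured hole, at (0.648, −0.065). It entered on the first try with no search needed. Contact forces stayed under about 6.5 N, mostly sideways force while the pin was in the spring ball.
- **Seating:** the downward motion stalled at tool height z = 0.2399, the value computed for a seated handle, with 5.5 N of reaction. Then I let go.

**Last checks:**
- The handle's top matched the seated prediction to within 1 pixel in both fixed cameras. That only resolves height to about 1–2 mm.
- A light tap on the handle's top with the shut fingers, up to 10.8 N, did not move it further.
- The tap met the handle about 0.6 mm higher than I computed for a flush handle. I put this down to the stated finger length, since it did not yield, but I did not measure it separately.
- The downward push through the ball showed almost no reaction until the handle seated, less than the 3–8 N the task describes.
- In the last views the strut lies in line. The attenuator, wrench and meter look undisturbed, and the arm is clear of everything.

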